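Fit the casting flasks over the wax trees

TASK

Get the four wax trees ready for investing: fit each steel casting flask over the tree on the rubber base of its own width and let it stand upright and flat on the base; of the two medium flasks the tall one goes over the tall tree and the short one over the short tree. Lower them, do not drop them or knock the wax with them, and leave the crucible and the lidded tin standing where they are.

Things in the scene. Friction and masses are not known exactly. Their poses are not given: they have to be found in the camera images.
- flask_large: Casting flask, the widest: plain steel tube, open at both ends, standing upright; outer diameter 64 mm, height 75 mm, wall 2.5 mm, loose, about 280 g. Origin on its axis at its lower rim, z up along the axis; round, so its yaw does not matter. It goes on base_large.
- flask_medium_tall: Casting flask, medium width, tall: plain steel tube, open at both ends, standing upright; outer diameter 51 mm, height 75 mm, wall 2.5 mm, loose, about 220 g. Origin on its axis at its lower rim, z up along the axis; round, so its yaw does not matter. It goes on base_medium_tall.
- flask_medium_short: Casting flask, medium width, short: plain steel tube, open at both ends, standing upright; outer diameter 51 mm, height 50 mm, wall 2.5 mm, loose, about 150 g. Origin on its axis at its lower rim, z up along the axis; round, so its yaw does not matter. It goes on base_medium_short.
- flask_small: Casting flask, the narrowest: plain steel tube, open at both ends, standing upright; outer diameter 38 mm, height 50 mm, wall 2.5 mm, loose, about 110 g. Origin on its axis at its lower rim, z up along the axis; round, so its yaw does not matter. It goes on base_small.
- base_large: Black rubber base for the 64 x 75 mm flask; does not move. Round foot 90 mm wide, its flat top (seat for the flask's rim) 10 mm above the bench; on it a central cone, 54 mm wide at the seat, 26 mm at its top 20 mm higher, goes inside the flask (5 mm play). On the cone a rigid green wax tree, top 70 mm above the bench, within 16 mm of the axis. Origin: on the axis at bench level, z up.
- base_medium_tall: Black rubber base for the 51 x 75 mm flask; does not move. Round foot 77 mm wide, its flat top (seat for the flask's rim) 10 mm above the bench; on it a central cone, 41 mm wide at the seat, 18 mm at its top 18 mm higher, goes inside the flask (5 mm play). On the cone a rigid green wax tree, top 72 mm above the bench, within 12 mm of the axis. Origin: on the axis at bench level, z up.
- base_medium_short: Black rubber base for the 51 x 50 mm flask; does not move. Round foot 77 mm wide, its flat top (seat for the flask's rim) 10 mm above the bench; on it a central cone, 41 mm wide at the seat, 18 mm at its top 18 mm higher, goes inside the flask (5 mm play). On the cone a rigid green wax tree, top 46 mm above the bench, within 12 mm of the axis. Origin: on the axis at bench level, z up.
- base_small: Black rubber base for the 38 x 50 mm flask; does not move. Round foot 64 mm wide, its flat top (seat for the flask's rim) 10 mm above the bench; on it a central cone, 28 mm wide at the seat, 10 mm at its top 15 mm higher, goes inside the flask (5 mm play). On the cone a rigid green wax tree, top 44 mm above the bench, within 7 mm of the axis. Origin: on the axis at bench level, z up.
- crucible: White ceramic melting crucible, a loose open cup, 46 mm wide at the rim, 42 mm high, standing among the flasks. Not part of the job. Origin at the centre of its underside, z up.
- tin: Flat aluminium tin with its lid on, loose, 60 mm diameter, 28 mm high, standing among the bases. Not part of the job. Origin at the centre of its underside, z up.
Things that resemble listed ones, but are neither listed nor needed, are in the scene too. Leave any purple look-alike of the flask_medium_tall alone. What is shaped like the flask_large but orange is not meant.

How it is judged:
At the end, for the whole second after the job is handed in: Each of the four flasks stands on the base of its own size, its axis within 8 mm of the base's axis, its lower rim down on the seat (10 mm above the bench, no more than 2.5 mm above that), upright within 0.06 rad, released and at rest (horizontal distance between flask_large and base_large below 0.008 m and z of flask_large in the frame of base_large between 0.007 and 0.0125 m and angle between each of flask_large, flask_medium_tall, flask_medium_short, flask_small's own z axis and vertical below 0.06 rad and linear speed of each of flask_large, flask_medium_tall, flask_medium_short, flask_small below 0.02 m/s and horizontal distance between flask_medium_tall and base_medium_tall below 0.008 m and z of flask_medium_tall in the frame of base_medium_tall between 0.007 and 0.0125 m and horizontal distance between flask_medium_short and base_medium_short below 0.008 m and z of flask_medium_short in the frame of base_medium_short between 0.007 and 0.0125 m and horizontal distance between flask_small and base_small below 0.008 m and z of flask_small in the frame of base_small between 0.007 and 0.0125 m); the robot touches nothing.
It fails at once if a flask drops or is driven down onto its base (over 0.4 m/s in the last 20 mm above the seat) ((horizontal distance between flask_large and base_large below 0.03 m and z of flask_large in the frame of base_large below 0.03 m and linear speed of flask_large above 0.4 m/s) or (horizontal distance between flask_medium_tall and base_medium_tall below 0.03 m and z of flask_medium_tall in the frame of base_medium_tall below 0.03 m and linear speed of flask_medium_tall above 0.4 m/s) or (horizontal distance between flask_medium_short and base_medium_short below 0.03 m and z of flask_medium_short in the frame of base_medium_short below 0.03 m and linear speed of flask_medium_short above 0.4 m/s) or (horizontal distance between flask_small and base_small below 0.03 m and z of flask_small in the frame of base_small below 0.03 m and linear speed of flask_small above 0.4 m/s)).
It fails at once if a flask knocks against a wax tree (over 15 N between flask and base while the flask's rim is above the cone) ((contact force between flask_large and base_large above 15 N and z of flask_large in the frame of base_large above 0.033 m) or (contact force between flask_large and base_medium_tall above 15 N and z of flask_large in the frame of base_medium_tall above 0.033 m) or (contact force between flask_large and base_medium_short above 15 N and z of flask_large in the frame of base_medium_short above 0.033 m) or (contact force between flask_large and base_small above 15 N and z of flask_large in the frame of base_small above 0.033 m) or (contact force between flask_medium_tall and base_large above 15 N and z of flask_medium_tall in the frame of base_large above 0.033 m) or (contact force between flask_medium_tall and base_medium_tall above 15 N and z of flask_medium_tall in the frame of base_medium_tall above 0.033 m) or (contact force between flask_medium_tall and base_medium_short above 15 N and z of flask_medium_tall in the frame of base_medium_short above 0.033 m) or (contact force between flask_medium_tall and base_small above 15 N and z of flask_medium_tall in the frame of base_small above 0.033 m) or (contact force between flask_medium_short and base_large above 15 N and z of flask_medium_short in the frame of base_large above 0.033 m) or (contact force between flask_medium_short and base_medium_tall above 15 N and z of flask_medium_short in the frame of base_medium_tall above 0.033 m) or (contact force between flask_medium_short and base_medium_short above 15 N and z of flask_medium_short in the frame of base_medium_short above 0.033 m) or (contact force between flask_medium_short and base_small above 15 N and z of flask_medium_short in the frame of base_small above 0.033 m) or (contact force between flask_small and base_large above 15 N and z of flask_small in the frame of base_large above 0.033 m) or (contact force between flask_small and base_medium_tall above 15 N and z of flask_small in the frame of base_medium_tall above 0.033 m) or (contact force between flask_small and base_medium_short above 15 N and z of flask_small in the frame of base_medium_short above 0.033 m) or (contact force between flask_small and base_small above 15 N and z of flask_small in the frame of base_small above 0.033 m)).
It fails at once if the crucible is pushed more than 25 mm away or knocked over (distance of crucible from where it was at the start of the episode above 0.025 m or angle between crucible's own z axis and vertical above 0.5 rad).
It fails at once if the tin is pushed more than 25 mm away or knocked over (distance of tin from where it was at the start of the episode above 0.025 m or angle between tin's own z axis and vertical above 0.5 rad).
It also fails if it takes over 99 s, if anything falls off the work surface, if the arm or the gripper's body presses on something with over 40 N, if the wrist force passes 120 N, or if a joint passes its speed limit or range.

ROBOT

A 6-joint arm with a two-finger parallel gripper is mounted at the origin on the work surface. World frame = base frame: x ahead of the robot, y to its left, z up, the work surface at z = 0. Lengths are in m, angles in rad, forces in N, time in s.
With the tool pointing down it reaches from about 0.35 to 0.975 m from the base axis. Payload 4.9 kg.
Tool frame: the origin (TCP) lies on the centre line of the jaws, within the pads' length; the fingertips stand 8 mm ahead of it and the grasp point (between the pads) lies 11 mm behind it; z points along the fingers, y is the line along which they close (so a half turn about z gives the same grasp; the last joint's range is limited). The gripper opens to 85 mm and grips with 20 to 120 N. Pads are 22 mm wide; open, the fingers measure 114 mm over their backs; the gripper's body (76 mm by 85 mm) begins 54 mm behind the grasp point. The pads swing forward as they close: fully open they stand 13 mm farther back than shut.
Start: joints at [-1.27, 0.053, 1.613, -0, 1.476, -0.119], TCP at [0.255, -0.571, 0.239] pointing down, gripper open.
Joint ranges: [-3.01, 3.01], [-1.01, 2.22], [0.06, 2.58], [-1.02, 4.17], [0.09, 2.62], [-3.14, 3.14]. Speed limits (rad/s): [2.57, 2.57, 3.14, 3.14, 3.14, 3.14].

INTERFACE

Orientations are given as a rotation vector (axis times angle).
In Python, from station import ctrl gives the robot as it stands.
- The arm moves only by the tool advance, called after "Request:" by a JSON object that holds its "fn" and its "kwargs". Schema: {"type":"object","properties":{"offsets":{"type":"object","properties":{"increments":{"type":"array","items":{"type":"array","items":{"type":"number"},"minItems":7,"maxItems":7},"minItems":1,"maxItems":20}},"additionalProperties":false,"required":["increments"]},"force":{"type":"number"},"only":{"type":"string"},"quiet":{"type":"boolean"},"lines":{"type":"string"}},"required":["offsets"],"additionalProperties":false}. offsets is an object whose key "increments" holds a list of rows, 1 to 20 of them, each of 7 numbers: the finger opening in m, then dx, dy, dz in normalised numbers (1 is 0.6 m), then a rotation vector rx, ry, rz in shares of pi/2 rad (1.0 is pi/2 rad); each row is the pose to reach, as a shift and turn from the pose commanded when the call began, along the tool's axes at that moment; what a row does not reach only later rows make up. A row lasts 1/12 s, in which the tool goes at most 0.0417 m and 0.125 rad, less where a joint would pass 70% of its speed; a pose out of reach is approached as far as the arm can. The fingers move at their own pace and stop on an object; force is the grip in N (left out, the last holds). Time passes only in rows, so rows that do not move let the fingers close. The tool returns the time, the measured TCP pose, the force, the opening and the grip force at its end. only (a regular expression) keeps the lines of the reply that match it, lines (a string "A,B") keeps lines A to B, and quiet returns only ok. Shift and turn numbers lie between -1 and 1, and a call with a number outside is refused. Input that does not fit is refused with a message, and nothing moves.
- ctrl.get_obs(): the state, without advancing time (a new reading comes with each control period).
- ctrl.get_image(name): name is "scene" or "top" or "wrist"; returns the picture (400x640x3 uint8, red, green, blue); there is no depth.
- ctrl.camera_params(name): a dict with "fx", "fy", "cx", "cy" (pixels), "T" (4x4, takes a point from camera to world coordinates); the wrist camera has in their place "tool_from_camera" (4x4, takes a point from camera to tool coordinates, whose origin is the TCP and whose axes are the flange's). Camera axes: x right, y down, z forward; pixel columns grow to the right and rows downward; lengths in m; the calibration is good to about 2 mm. A picture is of the moment at which its call begins: read the wrist's pose just before it. camera_params takes no time and is no camera call.
- ctrl.finish_job(): hands the job in; it is judged then, once.
Trained networks look in the newest picture that a camera, given by its name, has taken for a name from the list of things; names that differ only in an ending like _2 or _b are one class to them, and where a whole thing is asked for, a point or a joint stands for the part that bears it (a point fixed in the world has none). Each returns a list of dicts, best first, with "p" (0 to 1); they miss things now and then, are a little off and sometimes report something else, mostly with a low value. They report only what shows in the picture. A call takes as long as a camera call. They do not tell look-alikes from the thing itself.
- ctrl.find_in(camera, thing): "extent" ([left, top, right, bottom] in pixels, round what is visible of it).
- ctrl.cut_out(camera, thing): "mask" (400x640 bool, what is visible of it) and "extent" ([left, top, right, bottom] in pixels, round what is visible of it).
- ctrl.tip_of(camera, thing): "xy" ([column, row] in pixels: a listed point, or the origin of a listed thing).
The state is a dict: "t": time; "q": joint angles; "dq": joint speeds; "effort": joint torques, N m; "tool_pos": TCP position; "tool_rot": TCP orientation; "contact_force": force on the tool from outside, world axes, zero at the start; "wrist_torque": the same for the moment, N m; "opening": finger opening in m; "grip_force": force on a finger pad.
Only numpy, scipy, OpenCV 4.12 (cv2) and the standard library are available. Lean on these libraries where they do the work, as an engineer would, in place of code of your own. Each camera call takes 0.05 s, during which the arm holds its last target. There are 200 camera calls.

## Working session

There is one attempt and no reset: what is moved stays moved. The work goes in short steps, Python scripts to look and compute and a tool call to move; the robot and the scene stay as the last step left them, time stands still between calls to the robot, and variables do not carry over. Pictures are saved under pics/ and viewed, at most 17 in all, crops included, and the job is handed in when it is done.

```bash
mkdir -p pics; ls; python3 - <<'E'
from station import ctrl
import cv2,numpy as np
for n in ["top","scene"]:
    im=ctrl.get_image(n); cv2.imwrite(f"pics/{n}0.png",im[:,:,::-1])
    p=ctrl.camera_params(n); print(n,p["fx"],p["fy"],p["cx"],p["cy"],np.round(p["T"],4).tolist())
    for t in ["flask_large","flask_medium_tall","flask_medium_short","flask_small","base_large","base_medium_tall","base_medium_short","base_small","crucible","tin"]:
        print(t,[(np.round(d["extent"]).astype(int).tolist(),round(d["p"],2)) for d in ctrl.find_in(n,t)][:4], [(np.round(d["xy"]).astype(int).tolist(),round(d["p"],2)) for d in ctrl.tip_of(n,t)][:4])
print(ctrl.camera_params("wrist"))
o=ctrl.get_obs();print(o["t"],o["tool_pos"],o["tool_rot"],o["opening"])
E
```

```text
pics
top 407.755135538197 407.755135538197 319.0038763639421 201.36517544835777 [[0.0161, -0.9974, 0.0701, 0.4509], [-0.9995, -0.0142, 0.0267, -0.0139], [-0.0256, -0.0705, -0.9972, 1.0273], [0.0, 0.0, 0.0, 1.0]]
flask_large [([185, 198, 222, 226], 0.96), ([242, 210, 275, 241], 0.73)] [([210, 213], 0.85), ([263, 220], 0.78)]
flask_medium_tall [([198, 250, 216, 266], 0.74), ([312, 254, 330, 279], 0.72)] [([320, 263], 0.57), ([331, 226], 0.41)]
flask_medium_short [([438, 265, 464, 283], 0.87), ([329, 217, 340, 239], 0.23)] [([449, 270], 0.72)]
flask_small [([370, 216, 384, 229], 0.62), ([200, 250, 220, 266], 0.28)] [([377, 226], 0.54)]
base_large [([226, 140, 260, 177], 0.89)] []
base_medium_tall [([133, 202, 166, 226], 0.79)] [([146, 215], 0.71), ([329, 227], 0.16)]
base_medium_short [([407, 150, 432, 180], 0.88)] [([421, 163], 0.89)]
base_small [([313, 143, 340, 168], 0.61)] [([326, 153], 0.88)]
crucible [] [([210, 255], 0.54)]
tin [] [([487, 215], 0.98)]
scene 501.46856021592646 501.46856021592646 315.8824705713456 193.47489128021223 [[0.82, 0.4936, -0.2898, 0.9243], [0.5723, -0.7129
[... 760 characters left out ...]
58, 230], 0.7)] [([346, 218], 0.68)]
crucible [] [([327, 105], 0.72)]
tin [([189, 290, 216, 323], 0.63)] [([206, 305], 0.81)]
{'fx': 326.5098879672692, 'fy': 326.5098879672692, 'cx': 318.3408854076296, 'cy': 201.3777381359067, 'tool_from_camera': array([[-1.59845936e-03, -9.51448895e-01, -3.07802608e-01,
         7.87130199e-02],
       [ 9.99998705e-01, -1.57824127e-03, -3.14621708e-04,
        -2.46858763e-04],
       [-1.86440302e-04, -3.07802713e-01,  9.51450185e-01,
        -1.34582263e-01],
       [ 0.00000000e+00,  0.00000000e+00,  0.00000000e+00,
         1.00000000e+00]])}
2.1 [ 0.25471013 -0.57072769  0.23929457] [-3.07264303e+00 -6.54534315e-01 -1.90291606e-05] 0.08577244640056712
```

View pics/top0.png

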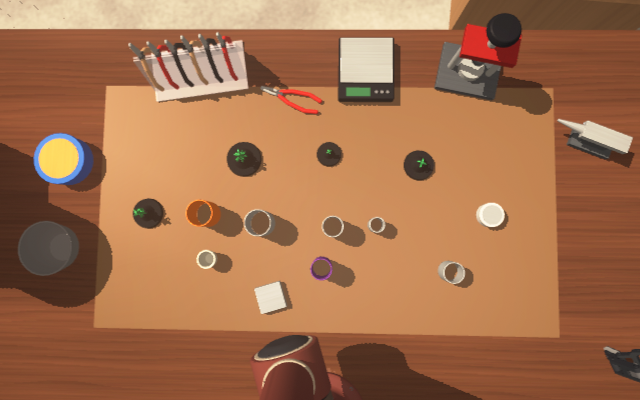

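View pics/scene0.png

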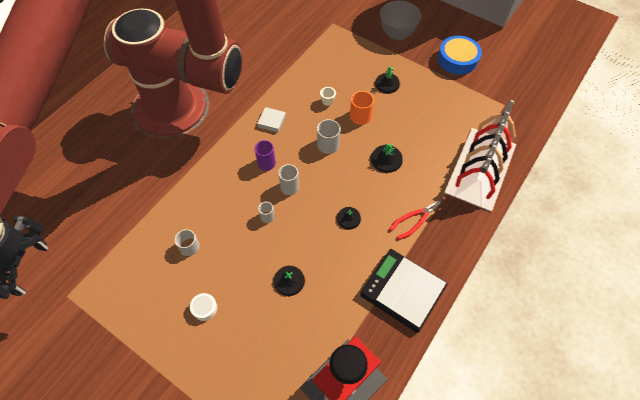

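The top view shows the bases at (244,158) large, (329,153) small, (419,165) medium short and (148,213) medium tall, whose tree leans outward most. The flasks are at (258,223) large, (332,227) medium tall, (377,226) small and (452,272) medium short. The orange and purple decoys are at (200,213) and (321,268), the crucible at (206,259) and the tin at (491,215). The scene view agrees.

```bash
cat > h.py <<'E'
from station import ctrl
import numpy as np, cv2
from scipy.spatial.transform import Rotation as R
from scipy.optimize import least_squares
H={"flask_large":(.032,.075),"flask_medium_tall":(.0255,.075),"flask_medium_short":(.0255,.050),"flask_small":(.019,.050),
"base_large":(.045,.010,.013,.03),"base_medium_tall":(.0385,.010,.009,.028),"base_medium_short":(.0385,.010,.009,.028),"base_small":(.032,.010,.005,.025),"crucible":(.023,.042),"tin":(.03,.028)}
def cam(n,obs=None):
    p=ctrl.camera_params(n)
    if n=="wrist":
        T=np.eye(4);T[:3,:3]=R.from_rotvec(obs["tool_rot"]).as_matrix();T[:3,3]=obs["tool_pos"];T=T@p["tool_from_camera"]
    else: T=p["T"]
    return T,np.array([[p["fx"],0,p["cx"]],[0,p["fy"],p["cy"]],[0,0,1]])
def proj(C,P):
    T,K=C; c=(np.atleast_2d(P)-T[:3,3])@T[:3,:3]; u=c@K.T; return u[:,:2]/u[:,2:]
def ray(C,uv,z):
    T,K=C; d=T[:3,:3]@np.linalg.solve(K,[uv[0],uv[1],1]); return T[:3,3]+d*(z-T[2,3])/d[2]
A=np.linspace(0,2*np.pi,60)
def hull(C,n,xy):
    h=H[n]; f=lambda r,z:np.c_[xy[0]+r*np.cos(A),xy[1]+r*np.sin(A),z+0*A]
    P=[f(h[0],0),f(h[0],h[1])]+([f(h[2],h[3])] if len(h)>2 else [])
    return cv2.convexHull(proj(C,np.vstack(P)).astype(np.float32))
def cen(c):
    m=cv2.moments(c); return np.array([m["m10"],m["m01"]])/m["m00"]
def fit(C,n,mask):
    cs=cv2.findContours(mask.astype(np.uint8),cv2.RETR_EXTERNAL,cv2.CHAIN_APPROX_NONE)[0]
    c=max(cs,key=cv2.contourArea)
    if n.startswith("base"):  # drop tree tips: opening
        k=np.ones((9,9),np.uint8); m=cv2.morphologyEx(mask.astype(np.uint8),cv2.MORPH_OPEN,k)
        cs=cv2.findContours(m,cv2.RETR_EXTERNAL,cv2.CHAIN_APPROX_NONE)[0]
        if cs: c=max(cs,key=cv2.contourArea)
    c=cv2.convexHull(c).astype(np.float32); t=cen(c)
    s=least_squares(lambda x:cen(hull(C,n,x))-t,ray(C,t,H[n][1]/2)[:2],diff_step=1e-3,x_scale=.01)
    g=hull(C,n,s.x); return s.x,cv2.contourArea(c)/cv2.contourArea(g)
def look(name,names,save):
    o=ctrl.get_obs(); im=ctrl.get_image(name); C=cam(name,o); v=im[:,:,::-1].copy()
    for n in names:
        for d in ctrl.cut_out(name,n)[:2]:
            if d["p"]<.3 or d["mask"].sum()<60: continue
            x,a=fit(C,n,d["mask"]); print(n,"p%.2f"%d["p"],"xy",np.round(x,4),"area ratio %.2f"%a,"px",np.round(cen(hull(C,n,x))))
            cv2.polylines(v,[np.round(hull(C,n,x)*8).astype(np.int32)],True,(255,0,255),1,cv2.LINE_AA,3)
    cv2.imwrite("pics/"+save,v); return o
def go(x,y,z,yaw=0.):
    "tool-frame shift/turn from present commanded~measured pose to world pose, tool = diag(1,-1,-1) turned by yaw"
    o=ctrl.get_obs(); r=R.from_rotvec(o["tool_rot"]); g=R.from_euler("z",yaw)*R.from_matrix(np.diag([1,-1,-1.]))
    print("t",round(o["t"],2),"shift",np.round(r.inv().apply(np.array([x,y,z])-o["tool_pos"]),4),"turn",np.round((r.inv()*g).as_rotvec(),4))
E
python3 - <<'E'
from h import *
look("top",list(H),"topfit.png")
go(.48,-.05,.36)
E
```

```text
flask_large p0.63 xy [0.4695 0.1701] area ratio 0.42 px [253. 221.]
flask_large p0.56 xy [0.4868 0.2934] area ratio 0.91 px [203. 213.]
flask_medium_tall p0.55 xy [0.3434 0.0062] area ratio 0.22 px [320. 275.]
flask_medium_short p0.57 xy [ 0.3559 -0.3095] area ratio 0.93 px [452. 272.]
flask_small p0.62 xy [ 0.6149 -0.2307] area ratio 2.55 px [419. 165.]
flask_small p0.41 xy [ 0.4675 -0.1271] area ratio 0.92 px [376. 224.]
base_large p0.82 xy [0.6283 0.2054] area ratio 0.88 px [244. 159.]
base_medium_tall p0.79 xy [0.4878 0.4454] area ratio 0.83 px [148. 213.]
base_medium_short p0.81 xy [ 0.6179 -0.2362] area ratio 0.88 px [419. 165.]
base_small p0.74 xy [ 0.6433 -0.0101] area ratio 0.83 px [329. 154.]
crucible p0.61 xy [0.3751 0.2872] area ratio 0.70 px [207. 259.]
tin p0.96 xy [ 0.4961 -0.4075] area ratio 0.90 px [490. 214.]
t 2.65 shift [ 0.4179 -0.3837 -0.1207] turn [ 0.     -0.      0.4198]
```

The manual's scale: shifts go in shares of 0.6 m and turns go in shares of pi/2 rad. Converting my numbers, 0.418 m / 0.6 = 0.6967, -0.384 m / 0.6 = -0.64, 0.42 rad / 1.5708 = 0.2674.

Request:
{"fn": "advance", "kwargs": {"offsets": {"increments": [[0.085,0.0333,-0.0333,-0.2,0,0,0],[0.085,0.0333,-0.0333,-0.2,0,0,0],[0.085,0.6967,-0.64,-0.2,0,0,0.2674],[0.085,0.6967,-0.64,-0.2,0,0,0.2674],[0.085,0.6967,-0.64,-0.2,0,0,0.2674],[0.085,0.6967,-0.64,-0.2,0,0,0.2674],[0.085,0.6967,-0.64,-0.2,0,0,0.2674],[0.085,0.6967,-0.64,-0.2,0,0,0.2674],[0.085,0.6967,-0.64,-0.2,0,0,0.2674],[0.085,0.6967,-0.64,-0.2,0,0,0.2674],[0.085,0.6967,-0.64,-0.2,0,0,0.2674],[0.085,0.6967,-0.64,-0.2,0,0,0.2674],[0.085,0.6967,-0.64,-0.2,0,0,0.2674],[0.085,0.6967,-0.64,-0.2,0,0,0.2674],[0.085,0.6967,-0.64,-0.2,0,0,0.2674],[0.085,0.6967,-0.64,-0.2,0,0,0.2674],[0.085,0.6967,-0.64,-0.2,0,0,0.2674],[0.085,0.6967,-0.64,-0.2,0,0,0.2674],[0.085,0.6967,-0.64,-0.2,0,0,0.2674]]}, "force": 40}}

```text
t: 4.23
tool_pos: [0.4796, -0.0507, 0.3591]
tool_rot: [3.141, -0.002, -0.001]
contact_force: [-0.7, -0.3, 0.2]
opening: 0.0854
grip_force: 0.0
```

```bash
python3 - <<'E'
from h import *
look("wrist",list(H),"w1.png")
go(.48,.05,.36)
E
```

```text
flask_large p0.90 xy [0.4669 0.1561] area ratio 0.98 px [169. 165.]
flask_large p0.84 xy [0.4882 0.2946] area ratio 0.97 px [ 67. 149.]
flask_medium_tall p0.84 xy [ 0.4605 -0.02  ] area ratio 0.97 px [296. 170.]
flask_medium_tall p0.82 xy [0.361  0.0054] area ratio 0.93 px [281. 235.]
flask_medium_short p0.80 xy [ 0.3551 -0.3081] area ratio 0.96 px [485. 233.]
flask_small p0.73 xy [ 0.4661 -0.1264] area ratio 0.93 px [371. 163.]
base_large p0.83 xy [0.6298 0.206 ] area ratio 0.93 px [128.  39.]
base_large p0.35 xy [ 0.4917 -0.4151] area ratio 0.55 px [564. 141.]
base_medium_tall p0.92 xy [0.4814 0.4171] area ratio 0.15 px [  5. 150.]
base_medium_short p0.74 xy [ 0.6177 -0.235 ] area ratio 0.92 px [453.  49.]
base_small p0.77 xy [ 0.644  -0.0098] area ratio 0.88 px [287.  28.]
crucible p0.68 xy [0.3752 0.289 ] area ratio 0.78 px [ 98. 221.]
crucible p0.66 xy [ 0.4651 -0.1271] area ratio 0.71 px [371. 163.]
tin p0.87 xy [ 0.4941 -0.407 ] area ratio 0.92 px [564. 141.]
t 4.78 shift [ 0.0001 -0.0998 -0.0007] turn [ 0.     -0.     -0.0005]
```

View pics/w1.png

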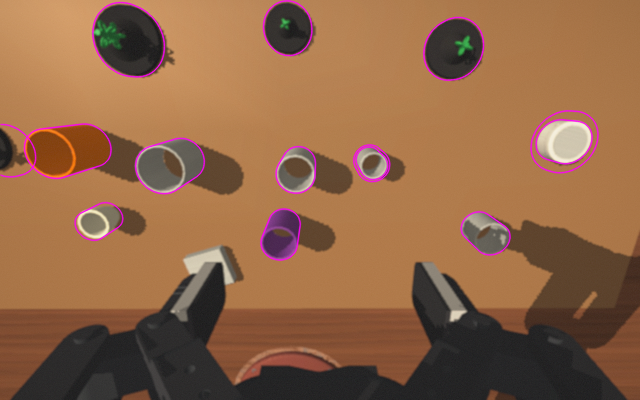

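The fits are tight on every item, and the decoys and the tin are told apart. Starting with the large flask.

Converted, -0.207 m / 0.6 = -0.345, 0.16 m / 0.6 = 0.2667.

Request:
{"fn": "advance", "kwargs": {"offsets": {"increments": [[0.085,-0.0212,-0.345,0.2667,0,0,0],[0.085,-0.0212,-0.345,0.2667,0,0,0],[0.085,-0.0212,-0.345,0.2667,0,0,0],[0.085,-0.0212,-0.345,0.2667,0,0,0],[0.085,-0.0212,-0.345,0.2667,0,0,0],[0.085,-0.0212,-0.345,0.2667,0,0,0],[0.085,-0.0212,-0.345,0.2667,0,0,0],[0.085,-0.0212,-0.345,0.2667,0,0,0],[0.085,-0.0212,-0.345,0.2667,0,0,0]]}}}

```text
t: 5.53
tool_pos: [0.4674, 0.1572, 0.1996]
tool_rot: [3.141, 0.002, -0.0]
contact_force: [-0.1, 0.2, 0.9]
opening: 0.0849
grip_force: 0.0
```

```bash
python3 - <<'E'
from h import *
look("wrist",["flask_large","base_large"],"w2.png")
go(.467,.156,.033)
E
```

```text
flask_large p0.65 xy [0.4671 0.1563] area ratio 0.96 px [319. 189.]
flask_large p0.61 xy [0.4882 0.2947] area ratio 0.97 px [161. 164.]
base_large p0.58 xy [0.6064 0.2063] area ratio 0.43 px [263.  22.]
t 5.68 shift [-0.0022  0.0003  0.1684] turn [-0.0002 -0.0034 -0.002 ]
```

View pics/w2.png

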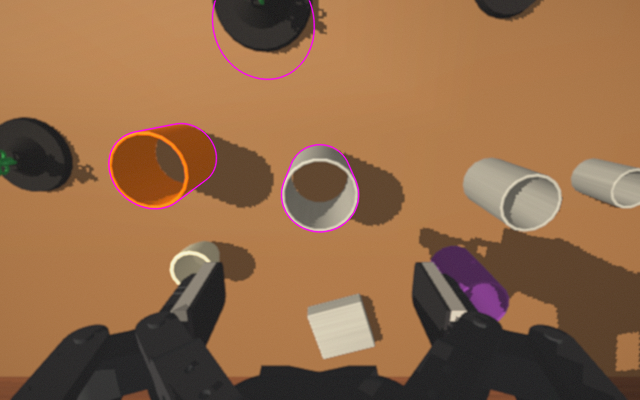

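The large flask is centred between the open fingers at (319,189). Descending to grasp it.

Converted, 0.167 m / 0.6 = 0.2783, 0.15 m / 0.6 = 0.25.

Request:
{"fn": "advance", "kwargs": {"offsets": {"increments": [[0.085,0,0,0.0667,0,0,0],[0.085,0,0,0.125,0,0,0],[0.085,0,0,0.175,0,0,0],[0.085,0,0,0.2167,0,0,0],[0.085,0,0,0.25,0,0,0],[0.085,0,0,0.2783,0,0,0],[0.085,0,0,0.2783,0,0,0],[0.05,0,0,0.2783,0,0,0],[0.05,0,0,0.2783,0,0,0],[0.05,0,0,0.2783,0,0,0],[0.05,0,0,0.2783,0,0,0],[0.05,0,0,0.2783,0,0,0],[0.05,0,0,0.2783,0,0,0],[0.05,0,0,0.2783,0,0,0]]}, "force": 40}}

```text
t: 6.85
tool_pos: [0.4694, 0.1572, 0.0346]
tool_rot: [3.141, -0.0, 0.007]
contact_force: [0.5, -2.7, 6.1]
opening: 0.0634
grip_force: 45.4
```

```bash
python3 - <<'E'
from h import *
go(.6298,.206,.033)
E
```

```text
t 6.85 shift [ 0.1604 -0.0488  0.0023] turn [ 0.0003 -0.0044 -0.0002]
```

Converted, 0.163 m / 0.6 = 0.2717, -0.11 m / 0.6 = -0.1833.

Request:
{"fn": "advance", "kwargs": {"offsets": {"increments": [[0.05,0,0,-0.0333,0,0,0],[0.05,0,0,-0.0833,0,0,0],[0.05,0,0,-0.1417,0,0,0],[0.05,0,0,-0.1833,0,0,0],[0.05,0.05,-0.015,-0.1833,0,0,0],[0.05,0.1083,-0.0333,-0.1833,0,0,0],[0.05,0.1667,-0.05,-0.1833,0,0,0],[0.05,0.2167,-0.0667,-0.1833,0,0,0],[0.05,0.2583,-0.0792,-0.1833,0,0,0],[0.05,0.2717,-0.0825,-0.1833,0,0,0],[0.05,0.2717,-0.0825,-0.1833,0,0,0],[0.05,0.2717,-0.0825,-0.1833,0,0,0]]}}}

```text
t: 7.85
tool_pos: [0.6292, 0.2067, 0.1411]
tool_rot: [3.141, 0.0, -0.005]
contact_force: [-1.2, 0.5, -2.3]
opening: 0.0631
grip_force: 46.0
```

```bash
python3 - <<'E'
from h import *
o=look("wrist",["base_large"],"w3.png");print(o["tool_pos"],o["contact_force"],o["grip_force"])
look("top",["base_large","flask_large"],"t3.png")
E
```

```text
base_large p0.58 xy [0.6417 0.2075] area ratio 0.64 px [318. 175.]
[0.62917942 0.2066963  0.14110454] [-1.18561419  0.48218336 -2.27125183] 46.02507658302784
flask_large p0.45 xy [0.6245 0.2037] area ratio 0.15 px [242. 158.]
```

View pics/w3.png

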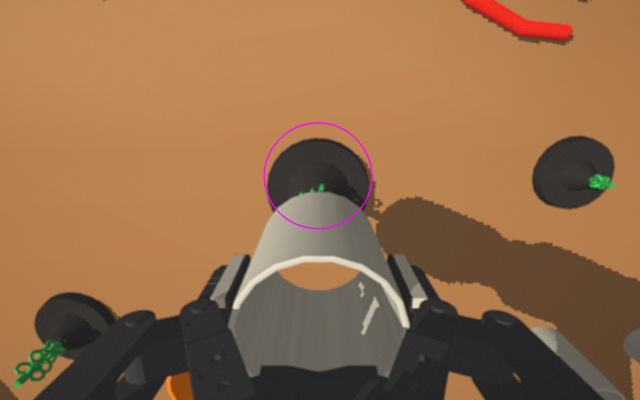

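Converted, 0.065 m / 0.6 = 0.1083, 0.045 m / 0.6 = 0.075.

Request:
{"fn": "advance", "kwargs": {"offsets": {"increments": [[0.05,0,0,0.025,0,0,0],[0.05,0,0,0.05,0,0,0],[0.05,0,0,0.075,0,0,0],[0.05,0,0,0.1,0,0,0],[0.05,0,0,0.1083,0,0,0],[0.05,0,0,0.1083,0,0,0],[0.05,0,0,0.1083,0,0,0]]}}}

```text
t: 8.68
tool_pos: [0.6299, 0.2067, 0.0763]
tool_rot: [3.141, -0.0, -0.002]
contact_force: [-0.2, 0.4, -3.7]
opening: 0.0637
grip_force: 46.0
```

```bash
python3 - <<'E'
from h import *
o=look("wrist",["base_large"],"w4.png");print(o["tool_pos"],o["contact_force"],o["grip_force"])
C=cam("wrist",o);im=cv2.imread("pics/w4.png")
for x,c in ((.6298,(0,255,0)),):
    for z,r in ((0,.045),(.01,.045),(o["tool_pos"][2]-.0346,.032),(o["tool_pos"][2]-.0346+.075,.032)):
        xx=x if z<.02 else o["tool_pos"][0]-.0024; yy=.206 if z<.02 else o["tool_pos"][1]
        p=proj(C,np.c_[xx+r*np.cos(A),yy+r*np.sin(A),z+0*A]);cv2.polylines(im,[np.round(p*8).astype(np.int32)],True,c,1,cv2.LINE_AA,3)
cv2.imwrite("pics/w4b.png",im)
E
```

```text
base_large p0.64 xy [0.6436 0.2075] area ratio 0.60 px [317. 196.]
[0.62991806 0.20668954 0.07630554] [-0.17577979  0.43901865 -3.69161874] 46.02180054411292
```

View pics/w4b.png

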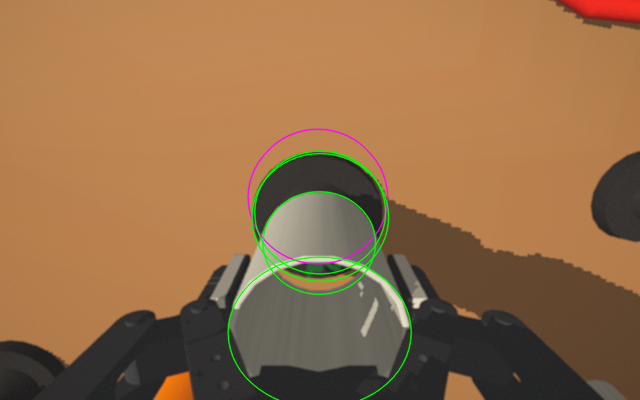

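The overlay shows the flask 2.3 mm short in x. I'll correct that and lower it.

Converted, 0.032 m / 0.6 = 0.0533, 0.031 m / 0.6 = 0.0517.

Request:
{"fn": "advance", "kwargs": {"offsets": {"increments": [[0.05,0.0038,0,0.005,0,0,0],[0.05,0.0038,0,0.015,0,0,0],[0.05,0.0038,0,0.0233,0,0,0],[0.05,0.0038,0,0.0317,0,0,0],[0.05,0.0038,0,0.04,0,0,0],[0.05,0.0038,0,0.0467,0,0,0],[0.05,0.0038,0,0.0517,0,0,0],[0.05,0.0038,0,0.0533,0,0,0],[0.05,0.0038,0,0.0533,0,0,0],[0.05,0.0038,0,0.0533,0,0,0]]}}}

```text
t: 9.62
tool_pos: [0.6327, 0.2068, 0.0454]
tool_rot: [-3.142, 0.0, -0.001]
contact_force: [1.0, -0.6, -3.5]
opening: 0.0635
grip_force: 46.1
```

Converted, 0.0015 m / 0.6 = 0.0025, 0.001 m / 0.6 = 0.0017.

Request:
{"fn": "advance", "kwargs": {"offsets": {"increments": [[0.05,0,0,0.0017,0,0,0],[0.05,0,0,0.0025,0,0,0],[0.05,0,0,0.0025,0,0,0]]}}}

```text
t: 9.87
tool_pos: [0.6329, 0.2069, 0.0447]
tool_rot: [-3.141, 0.0, -0.001]
contact_force: [-1.6, -0.3, 1.9]
opening: 0.0634
grip_force: 46.4
```

Request:
{"fn": "advance", "kwargs": {"offsets": {"increments": [[0.085,0,0,0,0,0,0],[0.085,0,0,0,0,0,0],[0.085,0,0,0,0,0,0],[0.085,0,0,0,0,0,0],[0.085,0,0,0,0,0,0],[0.085,0,0,0,0,0,0],[0.085,0,0,0,0,0,0],[0.085,0,0,-0.05,0,0,0],[0.085,0,0,-0.1167,0,0,0],[0.085,0,0,-0.1833,0,0,0],[0.085,0,0,-0.25,0,0,0],[0.085,0,0,-0.3167,0,0,0],[0.085,0,0,-0.3167,0,0,0]]}}}

```text
t: 10.95
tool_pos: [0.637, 0.2078, 0.246]
tool_rot: [-3.138, 0.0, -0.027]
contact_force: [0.5, -0.3, 1.5]
opening: 0.0849
grip_force: 0.0
```

```bash
python3 - <<'E'
from h import *
H["flask_large_up"]=None
o=look("wrist",["flask_large","flask_medium_tall"],"w5.png")
C=cam("wrist",o);im=ctrl.get_image("wrist")[:,:,::-1].copy()
for z,r in ((.01,.045),(.01,.032),(.085,.032)):
    p=proj(C,np.c_[.6298+r*np.cos(A),.2065+r*np.sin(A),z+0*A]);cv2.polylines(im,[np.round(p*8).astype(np.int32)],True,(255,0,255),1,cv2.LINE_AA,3)
cv2.imwrite("pics/w5b.png",im)
go(.4605,-.02,.2)
E
```

```text
flask_large p0.70 xy [0.6285 0.2067] area ratio 1.03 px [320. 188.]
flask_large p0.63 xy [0.4883 0.2935] area ratio 0.91 px [247. 300.]
flask_medium_tall p0.76 xy [ 0.4763 -0.0117] area ratio 0.57 px [503. 308.]
flask_medium_tall p0.47 xy [ 0.342  -0.0251] area ratio 0.04 px [496. 395.]
t 11.15 shift [-0.1713  0.2267  0.0328] turn [ 0.0004  0.0022 -0.0002]
```

View pics/w5b.png

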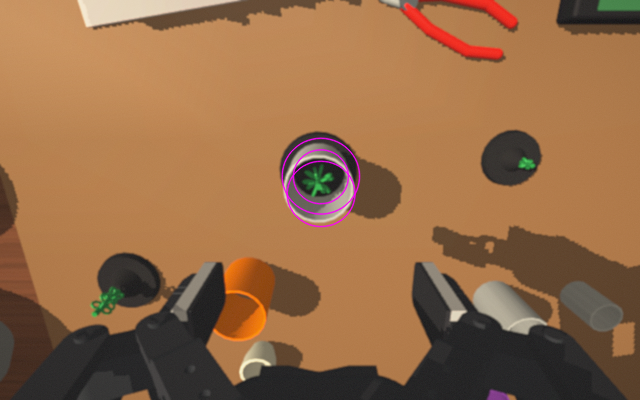

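The large flask stands centred on its base with the tree visible inside at (318,180). Next is the medium tall flask.

Converted, 0.2267 m / 0.6 = 0.3778, -0.1713 m / 0.6 = -0.2855.

Request:
{"fn": "advance", "kwargs": {"offsets": {"increments": [[0.085,-0.2855,0.3778,0.0547,0,0,0],[0.085,-0.2855,0.3778,0.0547,0,0,0],[0.085,-0.2855,0.3778,0.0547,0,0,0],[0.085,-0.2855,0.3778,0.0547,0,0,0],[0.085,-0.2855,0.3778,0.0547,0,0,0],[0.085,-0.2855,0.3778,0.0547,0,0,0],[0.085,-0.2855,0.3778,0.0547,0,0,0],[0.085,-0.2855,0.3778,0.0547,0,0,0],[0.085,-0.2855,0.3778,0.0547,0,0,0],[0.085,-0.2855,0.3778,0.0547,0,0,0],[0.085,-0.2855,0.3778,0.0547,0,0,0]]}}}

```text
t: 12.07
tool_pos: [0.4614, -0.0192, 0.2003]
tool_rot: [-3.141, -0.001, 0.002]
contact_force: [0.8, -0.1, 0.6]
opening: 0.0852
grip_force: 0.0
```

```bash
python3 - <<'E'
from h import *
look("wrist",["flask_medium_tall","flask_small"],"w6.png")
go(.4605,-.02,.033)
E
```

```text
flask_medium_tall p0.77 xy [ 0.4608 -0.0204] area ratio 0.97 px [320. 189.]
flask_medium_tall p0.71 xy [0.3613 0.0054] area ratio 0.97 px [294. 282.]
flask_small p0.68 xy [ 0.4665 -0.1263] area ratio 0.98 px [431. 176.]
t 12.22 shift [-0.0011  0.0009  0.1679] turn [-0.0002  0.0005  0.0015]
```

Converted, 0.167 m / 0.6 = 0.2783, 0.15 m / 0.6 = 0.25.

Request:
{"fn": "advance", "kwargs": {"offsets": {"increments": [[0.085,0,0,0.0667,0,0,0],[0.085,0,0,0.125,0,0,0],[0.085,0,0,0.175,0,0,0],[0.085,0,0,0.2167,0,0,0],[0.085,0,0,0.25,0,0,0],[0.085,0,0,0.2783,0,0,0],[0.085,0,0,0.2783,0,0,0],[0.04,0,0,0.2783,0,0,0],[0.04,0,0,0.2783,0,0,0],[0.04,0,0,0.2783,0,0,0],[0.04,0,0,0.2783,0,0,0],[0.04,0,0,0.2783,0,0,0],[0.04,0,0,0.2783,0,0,0],[0.04,0,0,0.2783,0,0,0],[0.04,0,0,0.2783,0,0,0]]}, "force": 40}}

```text
t: 13.47
tool_pos: [0.463, -0.0201, 0.036]
tool_rot: [3.141, -0.0, 0.006]
contact_force: [0.4, 1.9, 7.0]
opening: 0.0504
grip_force: 42.4
```

```bash
python3 - <<'E'
from h import *
go(.4878,.4454,.033)
E
```

```text
t 13.47 shift [ 0.0247 -0.4655  0.003 ] turn [ 0.0004 -0.0038 -0.0003]
```

Converted, -0.463 m / 0.6 = -0.7717, -0.13 m / 0.6 = -0.2167.

Request:
{"fn": "advance", "kwargs": {"offsets": {"increments": [[0.04,0,0,-0.0333,0,0,0],[0.04,0,0,-0.0833,0,0,0],[0.04,0,0,-0.1417,0,0,0],[0.04,0,0,-0.2,0,0,0],[0.04,0,-0.0333,-0.2167,0,0,0],[0.04,0.005,-0.1,-0.2167,0,0,0],[0.04,0.01,-0.1667,-0.2167,0,0,0],[0.04,0.0133,-0.2333,-0.2167,0,0,0],[0.04,0.0167,-0.3,-0.2167,0,0,0],[0.04,0.0217,-0.3667,-0.2167,0,0,0],[0.04,0.0267,-0.4333,-0.2167,0,0,0],[0.04,0.03,-0.5,-0.2167,0,0,0],[0.04,0.0333,-0.5667,-0.2167,0,0,0],[0.04,0.0383,-0.6333,-0.2167,0,0,0],[0.04,0.0417,-0.7,-0.2167,0,0,0],[0.04,0.045,-0.75,-0.2167,0,0,0],[0.04,0.045,-0.7717,-0.2167,0,0,0],[0.04,0.045,-0.7717,-0.2167,0,0,0],[0.04,0.045,-0.7717,-0.2167,0,0,0],[0.04,0.045,-0.7717,-0.2167,0,0,0]]}}}

```text
t: 15.13
tool_pos: [0.4882, 0.4418, 0.1634]
tool_rot: [3.14, -0.002, -0.001]
contact_force: [0.3, -0.3, -2.0]
opening: 0.0504
grip_force: 42.6
```

```bash
cat >> h.py <<'E'
def held(b,fl,off,zoff,save,bxy):
    "overlay base at bxy and held flask; also find the base centre by its dark disc with ellipse fit"
    o=look("wrist",[b],"raw.png");C=cam("wrist",o);im=ctrl.get_image("wrist")[:,:,::-1].copy();t=o["tool_pos"];h=H[b];f=H[fl]
    for x,y,z,r,c in ((*bxy,0,h[0],(0,255,0)),(*bxy,.01,h[0],(0,255,0)),(t[0]+off,t[1],t[2]-zoff,f[0],(255,0,255)),(t[0]+off,t[1],t[2]-zoff+f[1],f[0],(255,0,255))):
        p=proj(C,np.c_[x+r*np.cos(A),y+r*np.sin(A),z+0*A]);cv2.polylines(im,[np.round(p*8).astype(np.int32)],True,c,1,cv2.LINE_AA,3)
    cv2.imwrite("pics/"+save,im);print(np.round(t,4),o["contact_force"].round(1),o["grip_force"],"flask bottom z %.4f"%(t[2]-zoff),"base-flask",np.round([bxy[0]-t[0]-off,bxy[1]-t[1]],4))
E
python3 - <<'E'
from h import *
held("base_medium_tall","flask_medium_tall",-.0023,.0355,"w7.png",(.4878,.4454))
E
```

```text
base_medium_tall p0.92 xy [0.4933 0.4487] area ratio 0.79 px [311. 178.]
[0.4882 0.4418 0.1634] [ 0.3 -0.3 -2. ] 42.56472235545516 flask bottom z 0.1279 base-flask [0.0019 0.0036]
```

View pics/w7.png

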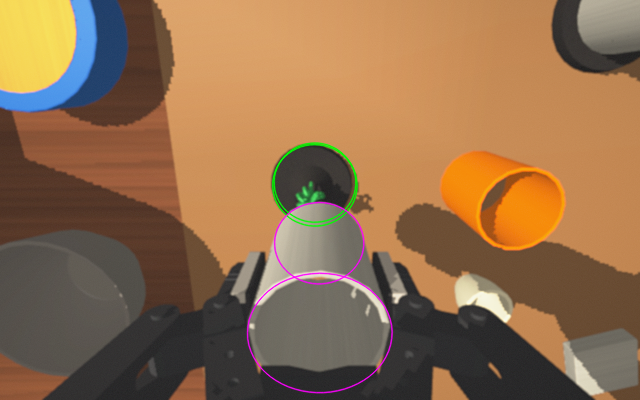

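The base is slightly to the left of the overlay. I'll measure the disc edges numerically.

```bash
cat >> h.py <<'E'
def basefit(b,x0):
    "x,y of base from left/right/top extent of its visible mask (bottom hidden by the held flask)"
    o=ctrl.get_obs();C=cam("wrist",o);ctrl.get_image("wrist");d=ctrl.cut_out("wrist",b)[0];m=cv2.morphologyEx(d["mask"].astype(np.uint8),cv2.MORPH_OPEN,np.ones((7,7),np.uint8))
    ys,xs=np.nonzero(m);e=np.array([xs.min(),xs.max()+1,ys.min()])
    def g(x):
        q=hull(C,b,x)[:,0];return np.array([q[:,0].min(),q[:,0].max(),q[:,1].min()])-e
    s=least_squares(g,x0,diff_step=1e-3,x_scale=.01);print("basefit",d["p"],np.round(s.x,4),"res",s.fun.round(1),"tool",o["tool_pos"].round(4))
E
python3 - <<'E'
from h import *
basefit("base_medium_tall",(.4878,.4454)); basefit("base_medium_tall",(.4878,.4454))
E
```

```text
basefit 0.57 [0.4868 0.4477] res [-2.   2.   0.2] tool [0.4885 0.4417 0.164 ]
basefit 0.9 [0.4869 0.4476] res [-1.5  1.5  0.1] tool [0.4886 0.4421 0.1642]
```

Converted, 0.086 m / 0.6 = 0.1433, -0.0055 m / 0.6 = -0.0092.

Request:
{"fn": "advance", "kwargs": {"offsets": {"increments": [[0.04,0.0017,-0.0092,0,0,0,0],[0.04,0.0017,-0.0092,0,0,0,0],[0.04,0.0017,-0.0092,0.0333,0,0,0],[0.04,0.0017,-0.0092,0.0667,0,0,0],[0.04,0.0017,-0.0092,0.0917,0,0,0],[0.04,0.0017,-0.0092,0.1167,0,0,0],[0.04,0.0017,-0.0092,0.1333,0,0,0],[0.04,0.0017,-0.0092,0.1433,0,0,0],[0.04,0.0017,-0.0092,0.1433,0,0,0],[0.04,0.0017,-0.0092,0.1433,0,0,0]]}}}

```text
t: 16.32
tool_pos: [0.4895, 0.4488, 0.0781]
tool_rot: [-3.141, 0.0, -0.0]
contact_force: [0.1, 0.9, -1.4]
opening: 0.0505
grip_force: 42.6
```

```bash
python3 - <<'E'
from h import *
basefit("base_medium_tall",(.4878,.4454))
held("base_medium_tall","flask_medium_tall",-.0023,.0355,"w8.png",(.487,.4475))
E
```

```text
basefit 0.9 [0.4866 0.4479] res [-2.7  2.7  0.3] tool [0.4895 0.4488 0.0781]
base_medium_tall p0.82 xy [0.4992 0.4482] area ratio 0.61 px [320. 203.]
[0.4901 0.4492 0.0794] [ 0.1  0.1 -1.8] 42.56488719955087 flask bottom z 0.0439 base-flask [-0.0008 -0.0017]
```

View pics/w8.png

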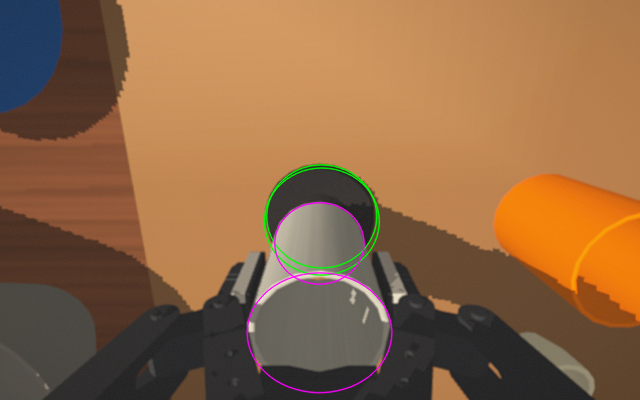

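Converted, 0.033 m / 0.6 = 0.055, 0.001 m / 0.6 = 0.0017.

Request:
{"fn": "advance", "kwargs": {"offsets": {"increments": [[0.04,-0.0012,0.0017,0.0067,0,0,0],[0.04,-0.0012,0.0017,0.015,0,0,0],[0.04,-0.0012,0.0017,0.0233,0,0,0],[0.04,-0.0012,0.0017,0.0317,0,0,0],[0.04,-0.0012,0.0017,0.04,0,0,0],[0.04,-0.0012,0.0017,0.0467,0,0,0],[0.04,-0.0012,0.0017,0.0517,0,0,0],[0.04,-0.0012,0.0017,0.0533,0,0,0],[0.04,-0.0012,0.0017,0.055,0,0,0],[0.04,-0.0012,0.0017,0.055,0,0,0],[0.04,-0.0012,0.0017,0.055,0,0,0]]}}}

```text
t: 17.48
tool_pos: [0.489, 0.4479, 0.0461]
tool_rot: [-3.141, 0.0, -0.001]
contact_force: [-2.0, -1.7, 4.2]
opening: 0.0507
grip_force: 43.0
```

Converted, -0.17 m / 0.6 = -0.2833, -0.15 m / 0.6 = -0.25.

Request:
{"fn": "advance", "kwargs": {"offsets": {"increments": [[0.085,0,0,0,0,0,0],[0.085,0,0,0,0,0,0],[0.085,0,0,0,0,0,0],[0.085,0,0,0,0,0,0],[0.085,0,0,0,0,0,0],[0.085,0,0,0,0,0,0],[0.085,0,0,0,0,0,0],[0.085,0,0,-0.05,0,0,0],[0.085,0,0,-0.1167,0,0,0],[0.085,0,0,-0.1833,0,0,0],[0.085,0,0,-0.25,0,0,0],[0.085,0,0,-0.2833,0,0,0],[0.085,0,0,-0.2833,0,0,0],[0.085,0,0,-0.2833,0,0,0],[0.085,0,0,-0.2833,0,0,0]]}}}

```text
t: 18.73
tool_pos: [0.488, 0.4472, 0.2135]
tool_rot: [3.14, -0.0, -0.003]
contact_force: [-0.3, -0.2, -0.7]
opening: 0.085
grip_force: 0.0
```

```bash
cat >> h.py <<'E'
def seated(fl,b,bxy,save):
    global H
    o=ctrl.get_obs();C=cam("wrist",o);im=ctrl.get_image("wrist");v=im[:,:,::-1].copy();r,hh=H[fl]
    for x,y,z,rr in ((*bxy,.01,H[b][0]),(*bxy,.01,r),(*bxy,.01+hh,r)):
        p=proj(C,np.c_[x+rr*np.cos(A),y+rr*np.sin(A),z+0*A]);cv2.polylines(v,[np.round(p*8).astype(np.int32)],True,(255,0,255),1,cv2.LINE_AA,3)
    c=proj(C,[[*bxy,.05]])[0].astype(int);a,e=max(c[1]-100,0),max(c[0]-130,0);cv2.imwrite("pics/"+save,cv2.resize(v[a:a+200,e:e+260],None,fx=2,fy=2))
E
python3 - <<'E'
from h import *
seated("flask_medium_tall","base_medium_tall",(.487,.4478),"s1.png")
go(.4665,-.1263,.2)
E
```

```text
t 18.78 shift [-0.021   0.5732  0.0138] turn [ 0.0023  0.0032 -0.0002]
```

View pics/s1.png

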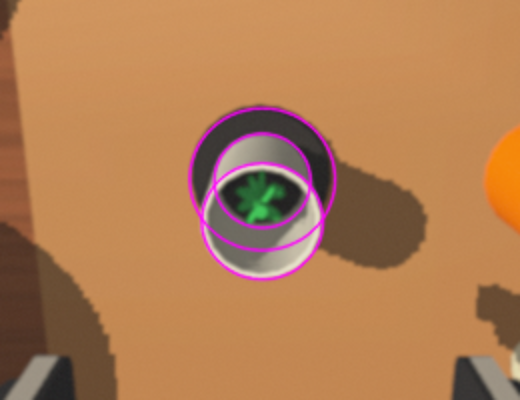

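The medium tall flask matches the expected seated outline exactly. Next is the small flask.

Converted, 0.5735 m / 0.6 = 0.9558, -0.021 m / 0.6 = -0.035.

Request:
{"fn": "advance", "kwargs": {"offsets": {"increments": [[0.085,-0.035,0.9558,0.0225,0,0,0],[0.085,-0.035,0.9558,0.0225,0,0,0],[0.085,-0.035,0.9558,0.0225,0,0,0],[0.085,-0.035,0.9558,0.0225,0,0,0],[0.085,-0.035,0.9558,0.0225,0,0,0],[0.085,-0.035,0.9558,0.0225,0,0,0],[0.085,-0.035,0.9558,0.0225,0,0,0],[0.085,-0.035,0.9558,0.0225,0,0,0],[0.085,-0.035,0.9558,0.0225,0,0,0],[0.085,-0.035,0.9558,0.0225,0,0,0],[0.085,-0.035,0.9558,0.0225,0,0,0],[0.085,-0.035,0.9558,0.0225,0,0,0],[0.085,-0.035,0.9558,0.0225,0,0,0],[0.085,-0.035,0.9558,0.0225,0,0,0],[0.085,-0.035,0.9558,0.0225,0,0,0],[0.085,-0.035,0.9558,0.0225,0,0,0],[0.085,-0.035,0.9558,0.0225,0,0,0]]}}}

```text
t: 20.2
tool_pos: [0.4667, -0.1254, 0.1997]
tool_rot: [-3.14, 0.001, 0.005]
contact_force: [-1.0, -0.1, -0.8]
opening: 0.0851
grip_force: 0.0
```

```bash
python3 - <<'E'
from h import *
look("wrist",["flask_small"],"w9.png")
go(.4665,-.1263,.021)
E
```

```text
t 20.3 shift [-0.0004  0.0018  0.1795] turn [-0.001   0.0016  0.0014]
```

Converted, 0.179 m / 0.6 = 0.2983, 0.001 m / 0.6 = 0.0017.

Request:
{"fn": "advance", "kwargs": {"offsets": {"increments": [[0.085,0,0.0017,0.0667,0,0,0],[0.085,0,0.0017,0.125,0,0,0],[0.085,0,0.0017,0.1833,0,0,0],[0.085,0,0.0017,0.2333,0,0,0],[0.085,0,0.0017,0.2667,0,0,0],[0.085,0,0.0017,0.2983,0,0,0],[0.085,0,0.0017,0.2983,0,0,0],[0.025,0,0.0017,0.2983,0,0,0],[0.025,0,0.0017,0.2983,0,0,0],[0.025,0,0.0017,0.2983,0,0,0],[0.025,0,0.0017,0.2983,0,0,0],[0.025,0,0.0017,0.2983,0,0,0],[0.025,0,0.0017,0.2983,0,0,0],[0.025,0,0.0017,0.2983,0,0,0],[0.025,0,0.0017,0.2983,0,0,0],[0.025,0,0.0017,0.2983,0,0,0]]}, "force": 40}}

```text
t: 21.63
tool_pos: [0.469, -0.1274, 0.0244]
tool_rot: [3.141, -0.001, 0.005]
contact_force: [-0.4, 1.8, 6.1]
opening: 0.0358
grip_force: 40.5
```

```bash
python3 - <<'E'
from h import *
go(.644,-.0098,.021)
E
```

```text
t 21.63 shift [ 0.175  -0.1177  0.0039] turn [ 0.0009 -0.003  -0.0003]
```

Converted, 0.1775 m / 0.6 = 0.2958, -0.1177 m / 0.6 = -0.1962.

Request:
{"fn": "advance", "kwargs": {"offsets": {"increments": [[0.025,0,0,-0.025,0,0,0],[0.025,0,0,-0.0667,0,0,0],[0.025,0,0,-0.125,0,0,0],[0.025,0.0167,-0.0117,-0.1667,0,0,0],[0.025,0.075,-0.05,-0.1667,0,0,0],[0.025,0.1333,-0.0883,-0.1667,0,0,0],[0.025,0.1833,-0.125,-0.1667,0,0,0],[0.025,0.2333,-0.1583,-0.1667,0,0,0],[0.025,0.275,-0.1833,-0.1667,0,0,0],[0.025,0.2958,-0.1962,-0.1667,0,0,0],[0.025,0.2958,-0.1962,-0.1667,0,0,0],[0.025,0.2958,-0.1962,-0.1667,0,0,0],[0.025,0.2958,-0.1962,-0.1667,0,0,0]]}}}

```text
t: 22.72
tool_pos: [0.6441, -0.0096, 0.122]
tool_rot: [3.141, -0.001, -0.002]
contact_force: [0.6, -0.5, -1.2]
opening: 0.0356
grip_force: 40.3
```

```bash
python3 - <<'E'
from h import *
basefit("base_small",(.644,-.0098))
held("base_small","flask_small",-.0025,.0242,"w10.png",(.644,-.0098))
E
```

```text
basefit 0.75 [ 0.6435 -0.0095] res [-1.9  1.9  0.1] tool [ 0.6441 -0.0096  0.122 ]
base_small p0.61 xy [ 0.6478 -0.0088] area ratio 0.85 px [317. 193.]
[ 0.644  -0.0099  0.1223] [ 0.5 -0.1 -1. ] 40.3086499296046 flask bottom z 0.0981 base-flask [0.0025 0.0001]
```

View pics/w10.png

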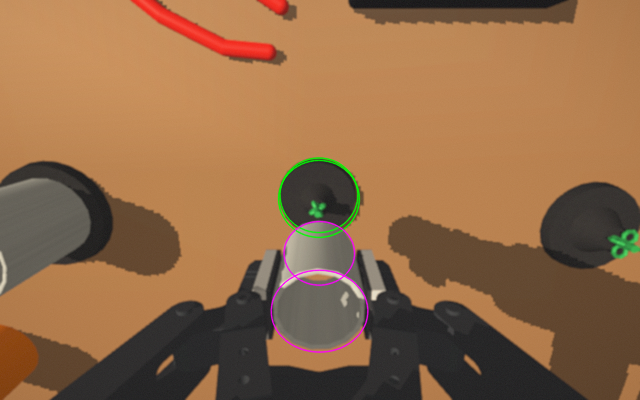

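Converted, 0.054 m / 0.6 = 0.09, 0.035 m / 0.6 = 0.0583.

Request:
{"fn": "advance", "kwargs": {"offsets": {"increments": [[0.025,0.0037,0,0.0083,0,0,0],[0.025,0.0037,0,0.0333,0,0,0],[0.025,0.0037,0,0.0583,0,0,0],[0.025,0.0037,0,0.08,0,0,0],[0.025,0.0037,0,0.09,0,0,0],[0.025,0.0037,0,0.09,0,0,0],[0.025,0.0037,0,0.09,0,0,0]]}}}

```text
t: 23.55
tool_pos: [0.6466, -0.0091, 0.0672]
tool_rot: [-3.141, 0.0, 0.003]
contact_force: [0.0, -0.5, -1.2]
opening: 0.0358
grip_force: 40.3
```

```bash
python3 - <<'E'
from h import *
basefit("base_small",(.644,-.0098));o=ctrl.get_obs();print(o["tool_pos"]-[.0025,0,.0242],o["contact_force"])
E
```

```text
basefit 0.67 [ 0.6432 -0.0092] res [-3.3  3.3  0.3] tool [ 0.6466 -0.0091  0.0672]
[ 0.64533528 -0.00925401  0.04494261] [-0.06787028 -0.25528162 -0.41398745]
```

Converted, 0.034 m / 0.6 = 0.0567, -0.001 m / 0.6 = -0.0017.

Request:
{"fn": "advance", "kwargs": {"offsets": {"increments": [[0.025,-0.0017,0,0.0067,0,0,0],[0.025,-0.0017,0,0.015,0,0,0],[0.025,-0.0017,0,0.0233,0,0,0],[0.025,-0.0017,0,0.0317,0,0,0],[0.025,-0.0017,0,0.04,0,0,0],[0.025,-0.0017,0,0.0467,0,0,0],[0.025,-0.0017,0,0.0517,0,0,0],[0.025,-0.0017,0,0.055,0,0,0],[0.025,-0.0017,0,0.0567,0,0,0],[0.025,-0.0017,0,0.0567,0,0,0],[0.025,-0.0017,0,0.0567,0,0,0]]}}}

```text
t: 24.57
tool_pos: [0.6465, -0.0092, 0.0347]
tool_rot: [3.142, -0.0, 0.001]
contact_force: [0.5, 0.0, -2.6]
opening: 0.0358
grip_force: 40.4
```

The manual's scale: shifts go in shares of 0.6 m and turns go in shares of pi/2 rad. Converting my numbers, 0.0015 m / 0.6 = 0.0025, 0.001 m / 0.6 = 0.0017.

Request:
{"fn": "advance", "kwargs": {"offsets": {"increments": [[0.025,0,0,0.0017,0,0,0],[0.025,0,0,0.0025,0,0,0],[0.025,0,0,0.0025,0,0,0]]}}}

```text
t: 24.82
tool_pos: [0.6467, -0.0093, 0.0345]
tool_rot: [3.141, -0.0, 0.001]
contact_force: [-3.4, 0.1, 5.4]
opening: 0.0359
grip_force: 41.1
```

Request:
{"fn": "advance", "kwargs": {"offsets": {"increments": [[0.085,0,0,0,0,0,0],[0.085,0,0,0,0,0,0],[0.085,0,0,0,0,0,0],[0.085,0,0,0,0,0,0],[0.085,0,0,0,0,0,0],[0.085,0,0,0,0,0,0],[0.085,0,0,0,0,0,0],[0.085,0,0,0,0,0,0],[0.085,0,0,-0.05,0,0,0],[0.085,0,0,-0.1167,0,0,0],[0.085,0,0,-0.1833,0,0,0],[0.085,0,0,-0.25,0,0,0],[0.085,0,0,-0.2833,0,0,0],[0.085,0,0,-0.2833,0,0,0],[0.085,0,0,-0.2833,0,0,0],[0.085,0,0,-0.2833,0,0,0]]}}}

```text
t: 26.15
tool_pos: [0.6455, -0.0091, 0.2016]
tool_rot: [-3.141, 0.0, 0.003]
contact_force: [0.4, 0.2, -1.4]
opening: 0.0852
grip_force: 0.0
```

```bash
python3 - <<'E'
from h import *
seated("flask_small","base_small",(.6435,-.0093),"s2.png")
go(.3553,-.3083,.2)
E
```

```text
t 26.2 shift [-0.2897  0.2993  0.0015] turn [-0.0005  0.0038 -0.0003]
```

View pics/s2.png

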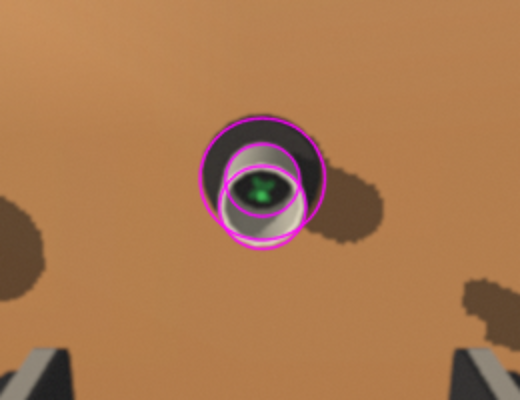

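The small flask matches its seated outline too. The medium short flask is last.

Request:
{"fn": "advance", "kwargs": {"offsets": {"increments": [[0.085,-0.4833,0.4983,0.0025,0,0,0],[0.085,-0.4833,0.4983,0.0025,0,0,0],[0.085,-0.4833,0.4983,0.0025,0,0,0],[0.085,-0.4833,0.4983,0.0025,0,0,0],[0.085,-0.4833,0.4983,0.0025,0,0,0],[0.085,-0.4833,0.4983,0.0025,0,0,0],[0.085,-0.4833,0.4983,0.0025,0,0,0],[0.085,-0.4833,0.4983,0.0025,0,0,0],[0.085,-0.4833,0.4983,0.0025,0,0,0],[0.085,-0.4833,0.4983,0.0025,0,0,0],[0.085,-0.4833,0.4983,0.0025,0,0,0],[0.085,-0.4833,0.4983,0.0025,0,0,0],[0.085,-0.4833,0.4983,0.0025,0,0,0],[0.085,-0.4833,0.4983,0.0025,0,0,0]]}}}

```text
t: 27.37
tool_pos: [0.3566, -0.307, 0.2004]
tool_rot: [-3.14, -0.002, 0.002]
contact_force: [0.2, 0.8, -0.4]
opening: 0.0849
grip_force: 0.0
```

```bash
python3 - <<'E'
from h import *
look("wrist",["flask_medium_short"],"w11.png")
go(.3553,-.3083,.021)
E
```

```text
t 27.47 shift [-0.0016  0.0015  0.1799] turn [-0.0009  0.0006  0.0023]
```

Converted, 0.179 m / 0.6 = 0.2983, 0.16 m / 0.6 = 0.2667.

Request:
{"fn": "advance", "kwargs": {"offsets": {"increments": [[0.085,-0.0017,0.0025,0.0667,0,0,0],[0.085,-0.0017,0.0025,0.125,0,0,0],[0.085,-0.0017,0.0025,0.1833,0,0,0],[0.085,-0.0017,0.0025,0.2333,0,0,0],[0.085,-0.0017,0.0025,0.2667,0,0,0],[0.085,-0.0017,0.0025,0.2983,0,0,0],[0.085,-0.0017,0.0025,0.2983,0,0,0],[0.04,-0.0017,0.0025,0.2983,0,0,0],[0.04,-0.0017,0.0025,0.2983,0,0,0],[0.04,-0.0017,0.0025,0.2983,0,0,0],[0.04,-0.0017,0.0025,0.2983,0,0,0],[0.04,-0.0017,0.0025,0.2983,0,0,0],[0.04,-0.0017,0.0025,0.2983,0,0,0],[0.04,-0.0017,0.0025,0.2983,0,0,0],[0.04,-0.0017,0.0025,0.2983,0,0,0]]}, "force": 40}}

```text
t: 28.72
tool_pos: [0.3566, -0.3109, 0.0247]
tool_rot: [3.139, -0.0, 0.005]
contact_force: [1.3, 2.0, 7.3]
opening: 0.051
grip_force: 42.2
```

```bash
python3 - <<'E'
from h import *
go(.6177,-.235,.021)
E
```

```text
t 28.72 shift [ 0.2611 -0.0759  0.0043] turn [ 0.0025 -0.0031 -0.0003]
```

Converted, 0.2624 m / 0.6 = 0.4373, 0.252 m / 0.6 = 0.42.

Request:
{"fn": "advance", "kwargs": {"offsets": {"increments": [[0.04,0,0,-0.025,0,0,0],[0.04,0,0,-0.0667,0,0,0],[0.04,0,0,-0.125,0,0,0],[0.04,0.0333,-0.01,-0.1667,0,0,0],[0.04,0.0917,-0.0267,-0.1667,0,0,0],[0.04,0.1583,-0.0467,-0.1667,0,0,0],[0.04,0.2167,-0.0633,-0.1667,0,0,0],[0.04,0.275,-0.08,-0.1667,0,0,0],[0.04,0.3333,-0.0967,-0.1667,0,0,0],[0.04,0.3833,-0.1117,-0.1667,0,0,0],[0.04,0.42,-0.1217,-0.1667,0,0,0],[0.04,0.4373,-0.1267,-0.1667,0,0,0],[0.04,0.4373,-0.1267,-0.1667,0,0,0],[0.04,0.4373,-0.1267,-0.1667,0,0,0],[0.04,0.4373,-0.1267,-0.1667,0,0,0]]}}}

```text
t: 29.97
tool_pos: [0.6163, -0.2341, 0.1222]
tool_rot: [-3.141, 0.001, 0.002]
contact_force: [-1.1, 0.1, -1.7]
opening: 0.0509
grip_force: 42.2
```

```bash
python3 - <<'E'
from h import *
basefit("base_medium_short",(.6177,-.235))
held("base_medium_short","flask_medium_short",-.0013,.0245,"w12.png",(.6177,-.235))
E
```

```text
basefit 0.65 [ 0.6179 -0.2356] res [-2.2  2.2  0.2] tool [ 0.6163 -0.2341  0.1222]
base_medium_short p0.61 xy [ 0.6258 -0.2354] area ratio 0.74 px [320. 185.]
[ 0.6163 -0.2343  0.1224] [ 0.5 -0.6 -1. ] 42.152015436440706 flask bottom z 0.0979 base-flask [ 0.0027 -0.0007]
```

View pics/w12.png

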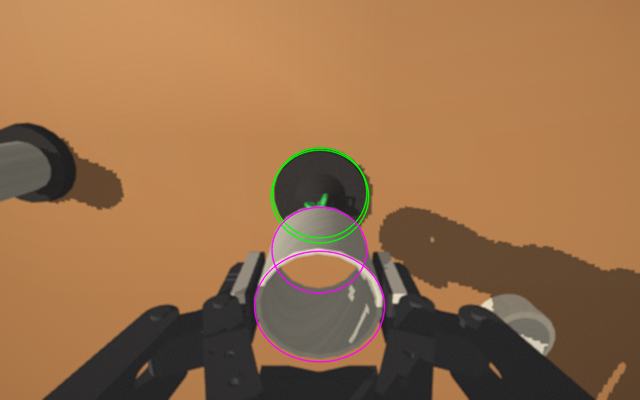

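Converted, 0.054 m / 0.6 = 0.09, 0.003 m / 0.6 = 0.005.

Request:
{"fn": "advance", "kwargs": {"offsets": {"increments": [[0.04,0.005,0.0017,0.0083,0,0,0],[0.04,0.005,0.0017,0.0333,0,0,0],[0.04,0.005,0.0017,0.0583,0,0,0],[0.04,0.005,0.0017,0.08,0,0,0],[0.04,0.005,0.0017,0.09,0,0,0],[0.04,0.005,0.0017,0.09,0,0,0],[0.04,0.005,0.0017,0.09,0,0,0]]}}}

```text
t: 30.8
tool_pos: [0.62, -0.2344, 0.0672]
tool_rot: [-3.141, 0.0, 0.003]
contact_force: [-0.3, -0.6, -0.8]
opening: 0.0505
grip_force: 42.2
```

```bash
python3 - <<'E'
from h import *
basefit("base_medium_short",(.6177,-.235));o=ctrl.get_obs();print(o["tool_pos"]-[.0013,0,.0247],o["contact_force"])
E
```

```text
basefit 0.76 [ 0.6173 -0.2357] res [-2.7  2.7  0.3] tool [ 0.62   -0.2344  0.0672]
[ 0.61983531 -0.23492796  0.04445133] [ 0.14947827  0.39870533 -1.30345273]
```

Converted, 0.034 m / 0.6 = 0.0567, 0.0007 m / 0.6 = 0.0012.

Request:
{"fn": "advance", "kwargs": {"offsets": {"increments": [[0.04,-0.0013,0.0012,0.0067,0,0,0],[0.04,-0.0013,0.0012,0.015,0,0,0],[0.04,-0.0013,0.0012,0.0233,0,0,0],[0.04,-0.0013,0.0012,0.0317,0,0,0],[0.04,-0.0013,0.0012,0.04,0,0,0],[0.04,-0.0013,0.0012,0.0467,0,0,0],[0.04,-0.0013,0.0012,0.0517,0,0,0],[0.04,-0.0013,0.0012,0.055,0,0,0],[0.04,-0.0013,0.0012,0.0567,0,0,0],[0.04,-0.0013,0.0012,0.0567,0,0,0],[0.04,-0.0013,0.0012,0.0567,0,0,0]]}}}

```text
t: 31.82
tool_pos: [0.6201, -0.2356, 0.0348]
tool_rot: [3.141, -0.0, 0.001]
contact_force: [-0.9, 0.6, -0.4]
opening: 0.0509
grip_force: 42.2
```

Converted, 0.001 m / 0.6 = 0.0017.

Request:
{"fn": "advance", "kwargs": {"offsets": {"increments": [[0.04,0,0,0.0017,0,0,0],[0.04,0,0,0.0017,0,0,0],[0.04,0,0,0.0017,0,0,0]]}}}

```text
t: 32.07
tool_pos: [0.6202, -0.2356, 0.0348]
tool_rot: [3.141, -0.0, 0.001]
contact_force: [-3.1, 1.3, 5.0]
opening: 0.0502
grip_force: 42.6
```

Request:
{"fn": "advance", "kwargs": {"offsets": {"increments": [[0.085,0,0,0,0,0,0],[0.085,0,0,0,0,0,0],[0.085,0,0,0,0,0,0],[0.085,0,0,0,0,0,0],[0.085,0,0,0,0,0,0],[0.085,0,0,0,0,0,0],[0.085,0,0,0,0,0,0],[0.085,0,0,0,0,0,0],[0.085,0,0,-0.05,0,0,0],[0.085,0,0,-0.1167,0,0,0],[0.085,0,0,-0.1833,0,0,0],[0.085,0,0,-0.25,0,0,0],[0.085,0,0,-0.2833,0,0,0],[0.085,0,0,-0.2833,0,0,0],[0.085,0,0,-0.2833,0,0,0],[0.085,0,0,-0.2833,0,0,0]]}}}

```text
t: 33.4
tool_pos: [0.6191, -0.2351, 0.202]
tool_rot: [-3.141, 0.0, 0.003]
contact_force: [-0.3, 0.2, -0.9]
opening: 0.085
grip_force: 0.0
```

```bash
python3 - <<'E'
from h import *
seated("flask_medium_short","base_medium_short",(.6177,-.2355),"s3.png")
go(.55,.05,.36)
E
```

```text
t 33.45 shift [-0.0693 -0.2852 -0.1583] turn [-0.0018  0.0034 -0.0003]
```

View pics/s3.png

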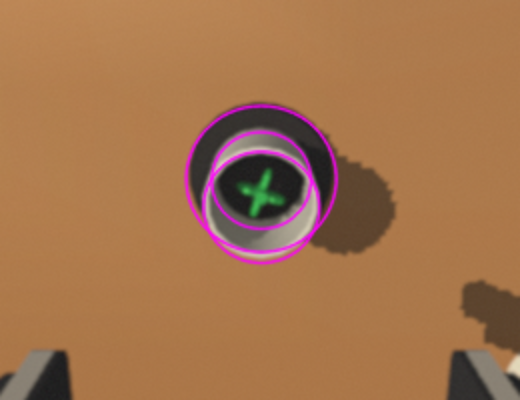

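It is seated. I'll take one calm overview to recheck the large flask and the rest.

Converted, -0.37 m / 0.6 = -0.6167, -0.1 m / 0.6 = -0.1667.

Request:
{"fn": "advance", "kwargs": {"offsets": {"increments": [[0.085,-0.1167,-0.6167,-0.1667,0,0,0],[0.085,-0.1167,-0.6167,-0.1667,0,0,0],[0.085,-0.1167,-0.6167,-0.1667,0,0,0],[0.085,-0.1167,-0.6167,-0.1667,0,0,0],[0.085,-0.1167,-0.6167,-0.1667,0,0,0],[0.085,-0.1167,-0.6167,-0.1667,0,0,0],[0.085,-0.1167,-0.6167,-0.1667,0,0,0],[0.085,-0.1167,-0.6167,-0.1667,0,0,0],[0.085,-0.1167,-0.6167,-0.1667,0,0,0],[0.085,-0.1167,-0.6167,-0.1667,0,0,0],[0.085,-0.1167,-0.6167,-0.1667,0,0,0],[0.085,-0.1167,-0.6167,-0.1667,0,0,0],[0.085,-0.1167,-0.6167,-0.1667,0,0,0],[0.085,-0.1167,-0.6167,-0.1667,0,0,0],[0.085,-0.1167,-0.6167,-0.1667,0,0,0]]}}}

```text
t: 34.7
tool_pos: [0.5498, 0.1333, 0.3023]
tool_rot: [3.141, -0.003, -0.003]
contact_force: [0.5, -1.1, 0.0]
opening: 0.0849
grip_force: 0.0
```

```bash
python3 - <<'E'
from h import *
L=(("large",(.6298,.2065)),("medium_tall",(.487,.4478)),("small",(.6435,-.0093)),("medium_short",(.6177,-.2355)))
o=ctrl.get_obs();C=cam("wrist",o);v=ctrl.get_image("wrist")[:,:,::-1].copy()
for n,b in L:
    r,h=H["flask_"+n]
    for z,rr in ((.01,H["base_"+n][0]),(.01,r),(.01+h,r)):
        p=proj(C,np.c_[b[0]+rr*np.cos(A),b[1]+rr*np.sin(A),z+0*A]);cv2.polylines(v,[np.round(p*8).astype(np.int32)],True,(255,0,255),1,cv2.LINE_AA,3)
cv2.imwrite("pics/fin.png",v)
E
```

```text
(no output)
```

View pics/fin.png

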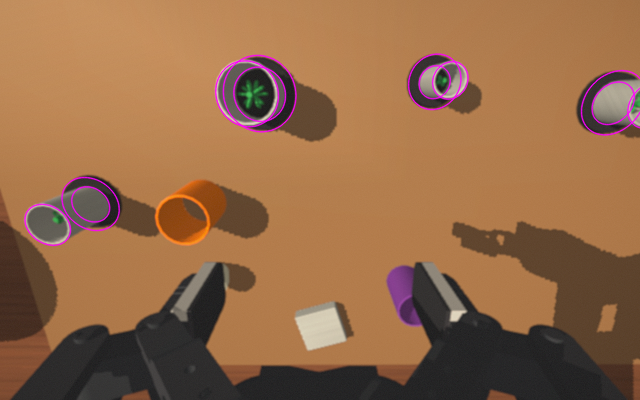

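All four flasks match their seated outlines: large (257,93), small (440,81), medium tall (60,215) and medium short (612,103). The arm is clear, so I'm handing in.

```bash
python3 -c "
from station import ctrl
print(ctrl.finish_job())"
```

```text
the job is handed in; nothing more can be done
None
```

All four flasks stand upright on their own bases as far as the last pictures show, and I handed the job in at about 35 s; `finish_job` returned no verdict, and the crucible and tin were never approached but not rechecked at the end.

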